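# Purge a regulator and hold it over the blow-off nozzle

### The arm

A 6-joint arm with a two-finger parallel gripper is mounted at the origin on the work surface. World frame = base frame: x ahead of the robot, y to its left, z up, the work surface at z = 0. Lengths are in m, angles in rad, forces in N, time in s.
With the tool pointing down it reaches from about 0.35 to 0.975 m from the base axis. Payload 4.9 kg.
Tool frame: the origin (TCP) lies midway between the tips of the shut fingers; the grasp point (between the pads) lies ctrl.grip_point_offset behind it (ctrl.grip_point_offset is the distance from the TCP to the grasp point, in m); x points along the fingers, y is the direction in which the jaws open and shut, and the axes are right-handed (so a half turn about x gives the same grasp; the last joint's range is limited). The gripper opens to 85 mm and grips with 20 to 120 N. Pads are 22 mm wide; open, the fingers measure 114 mm over their backs; the gripper's body (76 mm by 85 mm) begins 54 mm behind the grasp point. The pads swing forward as they close: fully open they stand 13 mm farther back than shut.
Start: joints at [-1.245, 0.053, 1.613, -0, 1.476, -0.119], TCP at [0.269, -0.564, 0.231] pointing down, gripper open.
Joint ranges: [-3.01, 3.01], [-1.01, 2.22], [0.06, 2.58], [-1.02, 4.17], [0.09, 2.62], [-3.14, 3.14]. Speed limits (rad/s): [2.57, 2.57, 3.14, 3.14, 3.14, 3.14].

### API

Orientations are given as a rotation vector (axis times angle).
In Python, from station import ctrl gives the robot as it stands. The module is installed in compiled form; this text tells all that it offers.
- The arm moves only by the tool drive_tool, never from a script. Its argument "commands" is text: rows parted by semicolons, each of 5 numbers parted by spaces: the closure, from -1 (fully open) to 1 (shut), so that 0 is half open, then the shift along the tool's x, y, z in units of 40 mm (1.0 is 40 mm), then the turn about the tool's x in units of 5 degrees (1.0 is 5 degrees). A call has 1 to 8 rows; each row is the pose to reach, as a shift and turn from the pose commanded when the call began, along the tool's axes at that moment; what a row does not reach only later rows make up. A row lasts 1/12 s, in which the tool goes at most 41.7 mm and 7.16 degrees, less where a joint would pass 70% of its speed; a pose out of reach is approached as far as the arm can. A call with a gripper value outside its range is refused whole. The fingers move at their own pace and stop on an object; "newtons" is the grip in N (left out, the last holds). Time passes only in rows, so rows that repeat a pose let the fingers close. It gives the time, the measured TCP pose, the force and the opening at its end, in the units of the state.
- ctrl.get_obs(): the state, without advancing time (a new reading comes with each control period).
- ctrl.get_image(name): name is "scene" or "side" or "wrist"; returns (picture, depth): 420x560x3 uint8, blue, green, red; 420x560 float32, m along the optical axis (not along the pixel's ray), 0 where there is no reading.
- ctrl.camera_info(name): a dict with "K" (3x3 intrinsics, pixels), "k1" (the pictures are not rectified: a ray, as slopes to the right and down, at radius r is drawn at 1 + k1 r^2 times it, then the intrinsics apply), "T" (4x4, takes a point from camera to world coordinates). Camera axes: x right, y down, z forward; pixel columns grow to the right and rows downward; lengths in m; the calibration is good to about 2 mm. A picture is of the moment at which its call begins: read the wrist's pose just before it. camera_info takes no time and is no camera call; for the wrist camera it gives the pose at the moment of the call.
- ctrl.finish_job(): hands the job in, once; it reports no verdict.
The state is a dict: "t": time; "q": joint angles; "dq": joint speeds; "effort": joint torques, N m; "tool_pos": TCP position; "tool_rot": TCP orientation; "contact_force": force on the tool from outside, world axes, zero at the start; "wrist_torque": the same for the moment, N m; "opening": finger opening in m.
Only numpy, scipy, OpenCV 4.12 (cv2) and the standard library are available. Lean on these libraries where they do the work, as an engineer would, in place of code of your own. Each camera call takes 0.05 s, during which the arm holds its last target.

### The job

Pick up the yellow-knobbed air regulator and, keeping it upright, press its foot down on the green sprung purge plate until the plate is fully down, and keep it down for about a second. Then lift it over the grey test pipe and finish still holding it upright and still in the gripper, centred about 1 cm above the tip of the brass blow-off nozzle. Do not touch the pipe or the nozzle with anything, and leave everything else on the bench where it is.

Things in the scene. Friction and masses are not known exactly. Their poses are not given: they have to be found in the camera images.
- regulator: Air regulator to handle: upright cylinder, YELLOW knob on top, about 0.35 kg, loose on the bench to the robot's right. Origin: centre of its flat underside, z up. Foot 44 mm diameter; black body 46 mm diameter from 12 to 80 mm up (grip here); knob 38 mm diameter, top 105 mm up. Brass outlet stub along its +x to 40 mm from the axis, from 24 to 44 mm up. Its yaw does not matter.
- plate (a joint): Travel of the green purge plate: 0 = up, 0.012 m = fully down (grows as pressed). A spring pushes it back up: about 9 N presses it fully down; it then rests on a rigid stop.
- plate_top (a point): Centre of the top face of the green round purge plate (flat, 68 mm diameter, in a low grey housing fixed to the bench, to the robot's right). 28 mm above the bench when up; the point moves down with the plate; z is up.
- pipe: Grey test pipe fixed to the bench between purge plate and nozzle, running away from the robot. Origin on the bench under its middle; x runs along the pipe, -200 to +200 mm. 40 mm diameter, axis 70 mm up (collars 50 mm at the ends). Three upright stubs at x = -100, 0, +100 mm with black caps reach 145 mm up; their red valve handles reach 38 mm to the sides in y.
- nozzle: Fixed post with the brass blow-off nozzle: 60 x 60 x 14 mm aluminium base on the bench, grey 26 mm post with a BLUE ring, and a brass cone on top narrowing to 14 mm. Origin: centre of the base's underside, z up. To the robot's left, beyond the pipe.
- nozzle_tip (a point): The tip of the brass nozzle: centre of its top face, 88 mm above the bench. z is up.
- blanked_post: A similar fixed post with a black ring and a RED cap instead of a brass cone, 86 mm tall; not the target. Origin: centre of the base's underside.
- spare_regulator: A second regulator of the same shape and size but with a GREY knob; leave alone. Origin: centre of its underside.
- jar: Loose jar with black cap, 60 mm diameter, 85 mm tall; leave alone. Origin: centre of its underside.
- wrench: Loose steel wrench, 160 mm long, lying flat along its x; leave alone. Origin under its middle.
- screwdriver: Loose screwdriver, 180 mm long, lying along its x; leave alone. Origin under its middle.
- tee: Loose brass tee fitting, 60 mm long, 26 mm tall; leave alone. Origin: its underside.
- bin: Small blue open bin, 100 x 120 x 45 mm tall; leave alone. Origin: centre of its underside.
- bush: Brass bush, 32 mm diameter, 30 mm tall, standing in the blue bin; leave alone. Origin: centre of its underside.
- gauge: Loose black pressure gauge with white face, 64 mm diameter, 22 mm tall, lying face up; leave alone. Origin: centre of its underside.
Things that resemble listed ones, but are neither listed nor needed, are in the scene too. Leave any brown look-alike of the part that bears plate alone.

How it is judged:
By the outcome, as a careful person would: the job done as asked, in the order asked, and still so for the second after the job is handed in, while the arm keeps its last pose, push and grip.
It also fails if it takes over 48 s, if anything falls off the work surface, if the arm or the gripper's body presses on something with over 40 N, if the wrist force passes 120 N, or if a joint passes its speed limit or range.

## Working session

There is one attempt and no reset: what is moved stays moved. The work goes in short steps, Python scripts to look and compute and a tool call to move; the robot and the scene stay as the last step left them, time stands still between calls to the robot, and variables do not carry over. Pictures are saved under pics/ and viewed, and the job is handed in when it is done.

Besides the shell and the picture viewer there is one more tool, called as name(argument=value, ...) on one line, values as JSON. drive_tool: Moves the arm, as the interface text tells. Its arguments: {"type":"object","properties":{"commands":{"type":"string"},"newtons":{"type":"number"}},"required":["commands"]}

```bash
mkdir -p pics
cat > h.py <<'E'
from station import ctrl
import numpy as np, cv2
from scipy.spatial.transform import Rotation as R
def grab(n):
    ci=ctrl.camera_info(n); im,d=ctrl.get_image(n); return im,d,ci
def rays(ci,uv):
    K=np.array(ci["K"]);uv=np.atleast_2d(uv).astype(float)
    p=(uv-[K[0,2],K[1,2]])/[K[0,0],K[1,1]]
    q=p.copy()
    for _ in range(20): q=p/(1+ci["k1"]*(q**2).sum(1,keepdims=True))
    return q
def world(ci,uv,z):  # depth z
    q=rays(ci,uv); z=np.atleast_1d(z)
    P=np.c_[q*z[:,None],z]; T=np.array(ci["T"]); return P@T[:3,:3].T+T[:3,3]
def plane(ci,uv,h):
    q=rays(ci,uv); T=np.array(ci["T"]); D=np.c_[q,np.ones(len(q))]@T[:3,:3].T; o=T[:3,3]
    return o+D*((h-o[2])/D[:,2])[:,None]
def st():
    o=ctrl.get_obs(); print({k:np.round(v,4).tolist() for k,v in o.items()}); return o
E
python3 - <<'E'
from h import *
st(); print(ctrl.grip_point_offset)
import pickle
for n in ["scene","side","wrist"]:
    im,d,ci=grab(n); cv2.imwrite(f"pics/{n}0.png",im); np.savez(f"{n}0.npz",im=im,d=d); pickle.dump(ci,open(f"{n}0.pkl","wb"))
    print(n,ci["k1"],np.round(ci["T"],3).tolist(), np.round(ci["K"],1).tolist())
E
```

```text
{'t': 0.0, 'q': [-1.245, 0.0534, 1.6143, 0.0, 1.476, -0.119], 'dq': [-0.0002, -0.0003, -0.0002, 0.0017, 0.0006, -0.0003], 'effort': [-0.0003, -39.3686, -37.0174, -0.0001, 0.0071, -0.0], 'tool_pos': [0.2687, -0.5636, 0.23], 'tool_rot': [1.9755, 0.4489, -1.9759], 'contact_force': [-0.0034, 0.1505, -0.0073], 'wrist_torque': [0.0106, -0.0299, 0.0601], 'opening': 0.0855}
0.0187
scene 0.06044576630261734 [[0.862, 0.343, -0.374, 1.009], [0.507, -0.602, 0.617, -0.826], [-0.014, -0.721, -0.693, 0.968], [0.0, 0.0, 0.0, 1.0]] [[507.8, 0.0, 284.2], [0.0, 507.8, 207.8], [0.0, 0.0, 1.0]]
side -0.07073347760239163 [[-0.989, -0.107, 0.099, 0.438], [-0.145, 0.663, -0.735, 0.646], [0.013, -0.741, -0.671, 0.691], [0.0, 0.0, 0.0, 1.0]] [[387.4, 0.0, 276.7], [0.0, 387.4, 210.8], [0.0, 0.0, 1.0]]
wrist -0.07204135243232146 [[0.431, -0.857, -0.283, 0.341], [-0.902, -0.41, -0.132, -0.529], [-0.003, 0.312, -0.95, 0.372], [0.0, 0.0, 0.0, 1.0]] [[377.8, 0.0, 283.7], [0.0, 377.8, 209.1], [0.0, 0.0, 1.0]]
```

View pics/scene0.png

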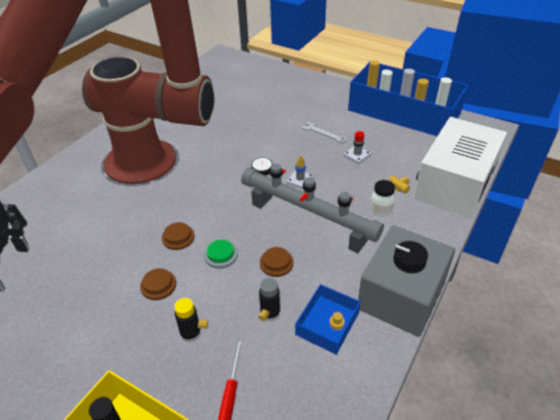

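View pics/side0.png

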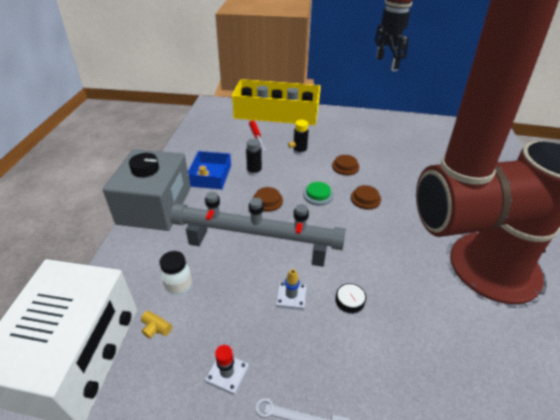

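View pics/wrist0.png

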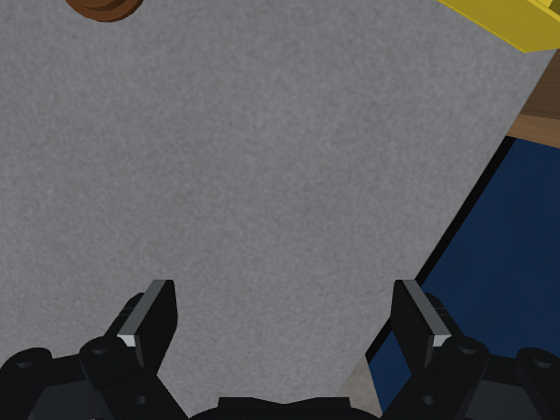

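The scene view shows the yellow knob at (186,308), green plate at (221,251), spare at (269,290), pipe from (245,178) to (375,230), nozzle at (300,162). The side view shows the knob at (301,128), plate at (318,191), nozzle at (292,278). In the wrist view, only a brown look-alike and the yellow bin edge are visible. Now I'll measure them.

```bash
cat > m.py <<'E'
from h import *
import pickle
def blobs(im,lo,hi,amin=30):
    hsv=cv2.cvtColor(im,cv2.COLOR_BGR2HSV); m=cv2.inRange(hsv,lo,hi)
    n,l,s,c=cv2.connectedComponentsWithStats(m)
    return [(l==i,s[i],c[i]) for i in range(1,n) if s[i][4]>=amin]
C={"yellow":((22,150,80),(34,255,255)),"green":((50,120,60),(80,255,255)),"brass":((12,120,80),(22,255,255)),"blue":((105,120,60),(125,255,255)),"red":((0,180,90),(4,255,255))}
if __name__=="__main__":
  for n in ["scene","side"]:
    z=np.load(n+"0.npz"); im,d=z["im"],z["d"]; ci=pickle.load(open(n+"0.pkl","rb"))
    for k,(lo,hi) in C.items():
        for m,s,c in blobs(im,lo,hi):
            v,u=np.where(m&(d>0)); P=world(ci,np.c_[u,v],d[v,u])
            if len(P)==0 : continue
            if np.median(P[:,2])>0.3: continue
            top=P[:,2]>np.percentile(P[:,2],98)-0.006
            print(n,k,s.tolist(),np.round(P.mean(0),3),"zmax",np.round(P[:,2].max(),3),"top mid",np.round((P[top].min(0)+P[top].max(0))/2,4),"ext",np.round(np.ptp(P[top],axis=0),3))
E
python3 m.py
```

```text
scene yellow [369, 61, 9, 25, 165] [0.472 0.647 0.108] zmax 0.143 top mid [0.4684 0.6547 0.1397] ext [0.022 0.025 0.007]
scene yellow [416, 80, 11, 19, 146] [0.65  0.609 0.119] zmax 0.143 top mid [0.6481 0.6157 0.1399] ext [0.026 0.031 0.007]
scene yellow [298, 158, 6, 8, 36] [0.474 0.148 0.077] zmax 0.094 top mid [0.4712 0.1488 0.0895] ext [0.007 0.008 0.009]
scene yellow [389, 176, 20, 16, 188] [0.73  0.263 0.021] zmax 0.085 top mid [0.7248 0.2348 0.0544] ext [0.053 0.105 0.062]
scene yellow [175, 298, 20, 21, 320] [ 0.512 -0.409  0.099] zmax 0.108 top mid [ 0.509  -0.4072  0.1045] ext [0.038 0.037 0.008]
scene yellow [260, 309, 9, 11, 64] [ 0.638 -0.307  0.039] zmax 0.045 top mid [ 0.6373 -0.3058  0.0415] ext [0.016 0.019 0.007]
scene yellow [331, 313, 12, 16, 141] [ 0.777 -0.233  0.022] zmax 0.036 top mid [ 0.7762 -0.2294  0.0326] ext [0.019 0.017 0.007]
scene yellow [198, 320, 9, 8, 54] [ 0.536 -0.393  0.04 ] zmax 0.046 top mid [ 0.5362 -0.3918  0.0429] ext [0.017 0.015 0.006]
scene yellow [65, 371, 123, 49, 2606] [ 0.517 -0.603  0.048] zmax 0.094 top mid [ 0.5626 -0.6331  0.089
[... 4419 characters left out ...]
, 43, 38, 1230] [ 0.756 -0.236  0.021] zmax 0.056 top mid [ 0.7564 -0.2282  0.0474] ext [0.1   0.134 0.017]
side blue [284, 281, 16, 9, 65] [0.469 0.167 0.054] zmax 0.061 top mid [0.4692 0.1646 0.0573] ext [0.029 0.017 0.006]
side red [250, 122, 9, 13, 65] [ 0.673 -0.489  0.022] zmax 0.026 top mid [ 0.6745 -0.4899  0.023 ] ext [0.04  0.073 0.006]
side red [207, 210, 7, 9, 40] [0.668 0.044 0.111] zmax 0.114 top mid [0.6683 0.044  0.1105] ext [0.009 0.025 0.006]
side red [296, 223, 6, 10, 47] [0.47  0.055 0.111] zmax 0.113 top mid [0.4699 0.0528 0.1112] ext [0.011 0.026 0.004]
side red [216, 345, 16, 21, 260] [0.563 0.348 0.082] zmax 0.088 top mid [0.5635 0.3454 0.0843] ext [0.027 0.026 0.007]
```

```bash
cat >> h.py <<'E'
def togo(target, o=None, comm=None):
    o=o or ctrl.get_obs(); M=R.from_rotvec(o["tool_rot"]).as_matrix()
    d=np.array(target)-o["tool_pos"]
    print("shift units", np.round(M.T@d/0.04,3)); return M
E
python3 - <<'E'
from h import *
M=togo([0.509,-0.4045,0.20]); print(np.round(M,4))
y=M[:,1]; print("jaw yaw",np.degrees(np.arctan2(y[1],y[0])))
# scene/side caps
import pickle
from m import blobs
for n in ["scene","side"]:
    z=np.load(n+"0.npz"); im,d=z["im"],z["d"]; ci=pickle.load(open(n+"0.pkl","rb"))
    v,u=np.where(d>0); P=world(ci,np.c_[u,v],d[v,u])
    k=(P[:,2]>0.13)&(P[:,2]<0.16)&(P[:,0]>0.35)&(P[:,0]<0.8)&(abs(P[:,1])<0.15)
    Q=P[k]; 
    for x0 in (0.47,0.57,0.67):
        q=Q[abs(Q[:,0]-x0)<0.04]; print(n,len(q),np.round(np.median(q,0),3),np.round(np.ptp(q,axis=0),3)) if len(q) else None
    k=(abs(P[:,2]-0.028)<0.004)&(np.hypot(P[:,0]-.437,P[:,1]+.192)<.06); 
    for m,s,c in blobs(im,(50,120,60),(80,255,255)):
        cs,_=cv2.findContours(m.astype(np.uint8),0,1); e=cv2.fitEllipse(cs[0]); print(n,"plate",np.round(plane(ci,[e[0]],0.028),4))
    for m,s,c in blobs(im,(15,120,100),(34,255,255)):
        pass
E
```

```text
shift units [ 0.761 -1.008 -7.135]
[[-5.000e-04  4.303e-01 -9.027e-01]
 [ 1.500e-03 -9.027e-01 -4.303e-01]
 [-1.000e+00 -1.600e-03 -2.000e-04]]
jaw yaw -64.51424045796568
scene 118 [0.472 0.022 0.141] [0.033 0.034 0.018]
scene 130 [0.571 0.016 0.141] [0.034 0.03  0.018]
scene 145 [0.671 0.011 0.142] [0.032 0.033 0.019]
scene plate [[ 0.4416 -0.1988  0.028 ]]
side 183 [0.469 0.035 0.141] [0.033 0.03  0.016]
side 169 [0.568 0.03  0.143] [0.032 0.031 0.018]
side 165 [0.668 0.024 0.141] [0.033 0.031 0.016]
side plate [[ 0.4359 -0.1791  0.028 ]]
```

drive_tool(commands="-1 0.1 -0.1 -0.7 0; -1 0.2 -0.3 -1.6 0; -1 0.3 -0.4 -2.6 0; -1 0.4 -0.5 -3.6 0; -1 0.5 -0.7 -4.6 0; -1 0.6 -0.8 -5.6 0; -1 0.7 -0.9 -6.5 0; -1 0.75 -1 -7.1 0", newtons=50)

```text
t: 0.82
tool_pos: [0.5103, -0.4033, 0.2002]
tool_rot: [1.974, 0.45, -1.974]
contact_force: [-0.6, 0.7, -0.5]
opening: 0.0856
```

drive_tool(commands="-1 0 0 0 0; -1 0 0 0 0; -1 0 0 0 0")

```text
t: 1.07
tool_pos: [0.5076, -0.406, 0.201]
tool_rot: [1.974, 0.447, -1.976]
contact_force: [0.1, -0.4, -0.8]
opening: 0.0853
```

Run:
```python
from h import *
from m import blobs
st(); im,d,ci=grab("wrist"); cv2.imwrite("pics/w1.png",im)
for m,s,c in blobs(im,(22,150,80),(34,255,255),200):
    v,u=np.where(m&(d>0)); P=world(ci,np.c_[u,v],d[v,u])
    top=abs(P[:,2]-0.105)<.004; (cx,cy),r=cv2.minEnclosingCircle(P[top][:,:2].astype(np.float32)) if top.sum()>5 else ((0,0),0)
    print(s,top.sum(),cx,cy,r,P[:,2].max(), np.median(P[top],0))
```

```text
{'t': 1.0667, 'q': [-0.7888, 0.1306, 1.5809, -0.0005, 1.4307, 0.3373], 'dq': [-0.0218, -0.0061, 0.0016, 0.0002, 0.0008, 0.0017], 'effort': [0.984, -42.0251, -36.4871, 0.0454, 0.0031, 0.0004], 'tool_pos': [0.5076, -0.406, 0.201], 'tool_rot': [1.9742, 0.4469, -1.9758], 'contact_force': [0.0983, -0.3949, -0.7809], 'wrist_torque': [0.0144, 0.0335, -0.0254], 'opening': 0.0853}
[  421    59   139   299 18307] 0 0 0 0 0.2605970260994284 [nan nan nan]
[268 136  22  24 347] 0 0 0 0 0.043924787125200704 [nan nan nan]
[ 256  176   56   59 2568] 2310 0.509222149848938 -0.4041919410228729 0.018803706392645836 0.10610929785447157 [ 0.50974046 -0.4038121   0.10392959]
  return _methods._mean(a, axis=axis, dtype=dtype,
  ret = um.true_divide(
```

View pics/w1.png

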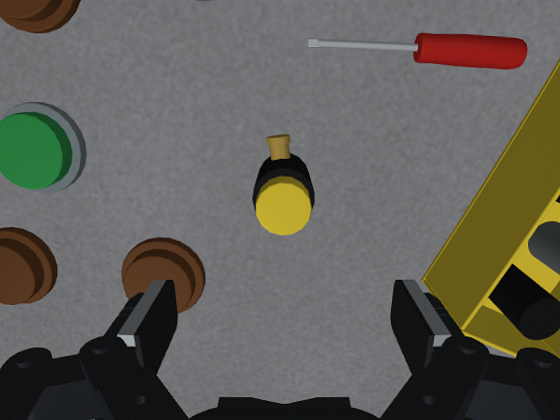

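The wrist picture shows the yellow knob at (284,206), with its outlet pointing up-image, square to the jaws. The measured centre (0.509,-0.404) agrees with the other views, and the knob top height is correct. I'll descend now.

drive_tool(commands="-1 0.4 0 -0.05 0; -1 1 0 -0.05 0; -1 1.7 0 -0.05 0; -1 2.4 0 -0.05 0; -1 3.0 0 -0.05 0; -1 3.5 0 -0.05 0; -1 3.85 0 -0.05 0; -1 4.0 0 -0.05 0")

```text
t: 1.78
tool_pos: [0.5078, -0.4048, 0.0387]
tool_rot: [1.975, 0.449, -1.979]
contact_force: [-0.7, -0.1, -0.6]
opening: 0.0852
```

drive_tool(commands="-1 0 0 0 0; -1 0 0 0 0; 0.2 0 0 0 0; 0.4 0 0 0 0; 0.6 0 0 0 0; 1 0 0 0 0; 1 0 0 0 0; 1 0 0 0 0", newtons=50)

```text
t: 2.45
tool_pos: [0.5104, -0.4052, 0.0428]
tool_rot: [1.975, 0.446, -1.974]
contact_force: [-2.6, 2.1, 5.9]
opening: 0.0448
```

drive_tool(commands="1 0 0 0 0; 1 0 0 0 0; 1 0 0 0 0; 1 0 0 0 0; 1 0 0 0 0; 1 0 0 0 0")

```text
t: 2.95
tool_pos: [0.5104, -0.4052, 0.0428]
tool_rot: [1.975, 0.446, -1.974]
contact_force: [-1.9, 2.4, 5.6]
opening: 0.0452
```

Run:
```python
from h import *
st(); im,d,ci=grab("wrist"); cv2.imwrite("pics/w2.png",im)
im,d,ci=grab("side"); cv2.imwrite("pics/s2.png",im)
```

```text
{'t': 2.95, 'q': [-0.7852, 0.2898, 1.6784, 0.0001, 1.1722, 0.3406], 'dq': [0.001, -0.0002, 0.0, 0.0002, -0.0014, -0.0003], 'effort': [-0.4939, -41.7824, -31.0353, -0.0935, -0.7073, -0.0051], 'tool_pos': [0.5104, -0.4052, 0.0428], 'tool_rot': [1.9751, 0.4458, -1.9737], 'contact_force': [-1.9386, 2.4004, 5.6447], 'wrist_torque': [0.3693, 0.2798, -0.0071], 'opening': 0.0452}
```

View pics/w2.png

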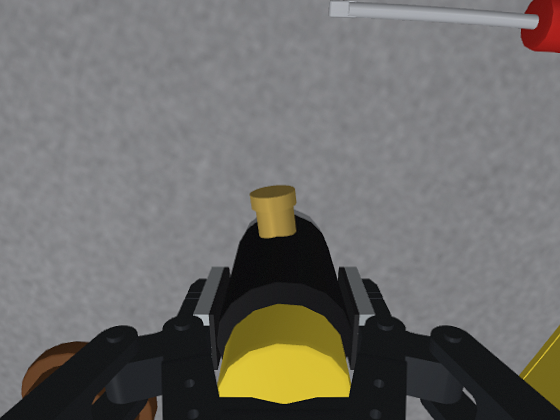

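View pics/s2.png

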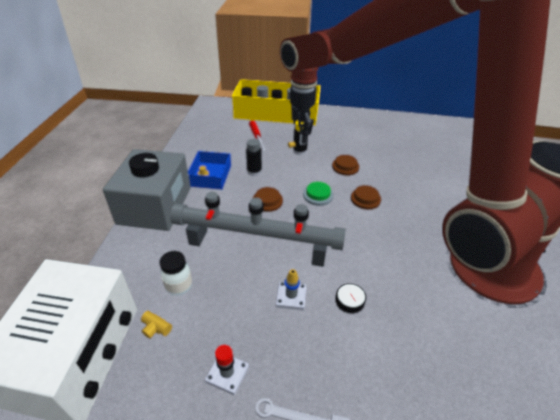

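The gripper holds the body with the opening at 45 mm, and the foot is on the bench at TCP z 0.0428. In the wrist view the knob and outlet at (275,210) look upright. I'll lift and move so the wrist camera can see the plate.

drive_tool(commands="1 -0.2 0 0 0; 1 -0.6 0 0 0; 1 -1.2 0 0 0; 1 -1.9 -0.1 0.1 0; 1 -2.6 -0.4 0.2 0; 1 -3.3 -0.9 0.3 0; 1 -3.7 -1.5 0.4 0; 1 -3.9 -2.2 0.5 0")

```text
t: 3.72
tool_pos: [0.4542, -0.3347, 0.2002]
tool_rot: [1.976, 0.442, -1.971]
contact_force: [0.3, 1.0, -3.6]
opening: 0.0447
```

drive_tool(commands="1 0 -0.7 0.2 0; 1 0 -1.4 0.4 0; 1 0 -2.1 0.6 0; 1 0 -2.7 0.8 0; 1 0 -3.2 0.8 0; 1 0 -3.4 0.8 0; 1 0 -3.4 0.8 0; 1 0 -3.4 0.8 0")

```text
t: 4.38
tool_pos: [0.3667, -0.2253, 0.1971]
tool_rot: [1.974, 0.446, -1.974]
contact_force: [-0.8, -0.8, -4.1]
opening: 0.0446
```

Run:
```python
from h import *
from m import blobs
import pickle
st(); im,d,ci=grab("wrist"); cv2.imwrite("pics/w3.png",im); np.savez("w3.npz",im=im,d=d); pickle.dump(ci,open("w3.pkl","wb"))
for m,s,c in blobs(im,(50,120,60),(80,255,255),200):
    v,u=np.where(m&(d>0)); P=world(ci,np.c_[u,v],d[v,u])
    top=abs(P[:,2]-np.median(P[:,2]))<.004; (cx,cy),r=cv2.minEnclosingCircle(P[top][:,:2].astype(np.float32))
    print(s,top.sum(),cx,cy,r,np.percentile(P[:,2],[5,50,95]))
    cs,_=cv2.findContours(m.astype(np.uint8),0,1); e=cv2.fitEllipse(max(cs,key=len)); print("plane",plane(ci,[e[0]],0.028),e)
```

```text
{'t': 4.3833, 'q': [-0.7241, -0.4231, 2.084, -0.0003, 1.48, 0.4015], 'dq': [-0.0105, 0.0274, -0.0295, -0.0007, 0.0003, 0.0004], 'effort': [0.3525, -21.4595, -38.8997, 0.0275, 0.0959, 0.0069], 'tool_pos': [0.3667, -0.2253, 0.1971], 'tool_rot': [1.9744, 0.4461, -1.9741], 'contact_force': [-0.7577, -0.8473, -4.0661], 'wrist_torque': [-0.0273, -0.0475, 0.0151], 'opening': 0.0446}
[ 241   45   84   87 5704] 5675 0.4364001750946045 -0.19016936421394348 0.033734697848558426 [0.02555397 0.02688925 0.02811863]
plane [[ 0.43720668 -0.18971408  0.028     ]] ((282.1640930175781, 87.80187225341797), (82.6765365600586, 86.02067565917969), 178.45748901367188)
```

View pics/w3.png

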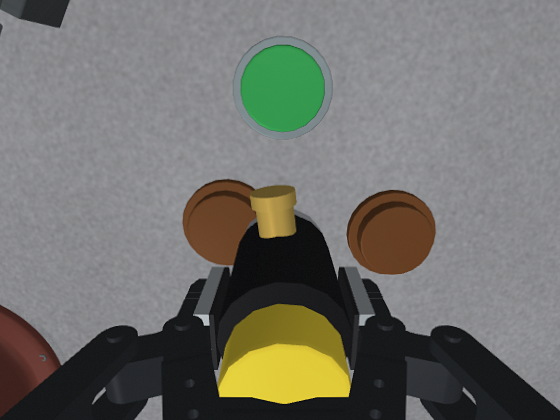

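The plate, at (282,88) in the wrist view, is at (0.437,-0.190) with z about 0.027, agreeing with the scene and side views and the given 28 mm. I'll move over it and lower to about 12 mm above.

drive_tool(commands="1 0 0 -0.4 0; 1 0 0 -1.0 0; 1 0.2 0 -1.6 0; 1 0.8 -0.05 -1.9 0; 1 1.5 -0.05 -1.95 0; 1 2.2 -0.05 -1.95 0; 1 2.7 -0.05 -1.95 0; 1 2.85 -0.05 -1.95 0")

```text
t: 5.1
tool_pos: [0.4342, -0.1889, 0.0787]
tool_rot: [1.971, 0.453, -1.983]
contact_force: [-1.9, 0.4, -5.6]
opening: 0.0445
```

drive_tool(commands="1 0 0 0 0; 1 0 0 0 0; 1 0 0 0 0")

```text
t: 5.35
tool_pos: [0.4376, -0.191, 0.0853]
tool_rot: [1.977, 0.443, -1.972]
contact_force: [-0.3, -0.0, -4.4]
opening: 0.0449
```

Run:
```python
from h import *
st(); togo([.4368,-.19,.0428+.028])
im,d,ci=grab("side"); cv2.imwrite("pics/s4.png",cv2.resize(im[100:300,180:460],None,fx=2.5,fy=2.5))
```

```text
{'t': 5.35, 'q': [-0.5676, -0.171, 2.0812, -0.0, 1.2278, 0.5588], 'dq': [0.002, -0.0168, 0.0006, 0.0011, 0.0001, 0.0024], 'effort': [0.0136, -27.2053, -35.0241, -0.0008, 0.0358, -0.0004], 'tool_pos': [0.4376, -0.191, 0.0853], 'tool_rot': [1.9766, 0.4435, -1.9716], 'contact_force': [-0.2976, -0.0038, -4.4208], 'wrist_torque': [-0.0001, -0.0369, 0.012], 'opening': 0.0449}
shift units [ 0.364 -0.032  0.008]
```

View pics/s4.png

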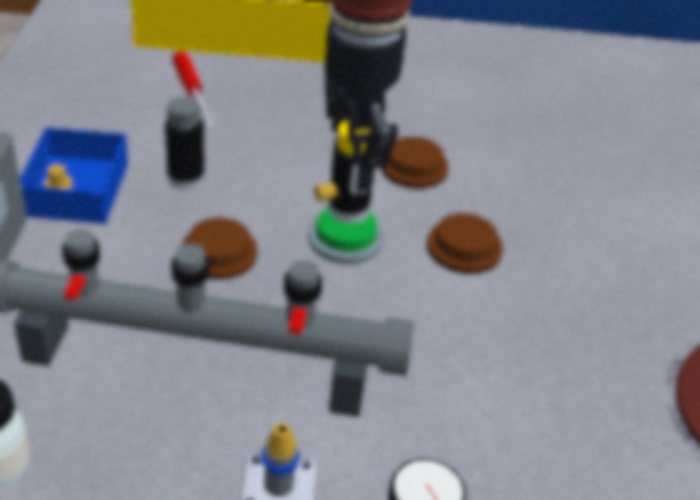

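drive_tool(commands="1 0.15 0 0 0; 1 0.3 0 0 0; 1 0.4 0 0 0; 1 0.5 0 0 0; 1 0.6 0 0 0; 1 0.65 0 0 0; 1 0.65 0 0 0; 1 0.65 0 0 0")

```text
t: 6.07
tool_pos: [0.4369, -0.1903, 0.0587]
tool_rot: [1.975, 0.446, -1.974]
contact_force: [-1.9, 0.9, 7.3]
opening: 0.0448
```

Run:
```python
from h import *
st()
```

```text
{'t': 6.0667, 'q': [-0.5671, -0.1319, 2.0967, -0.0001, 1.1755, 0.5589], 'dq': [-0.0004, -0.0022, -0.0007, -0.0004, -0.0024, -0.0003], 'effort': [-0.1435, -24.1711, -30.6424, 0.0796, -0.5921, -0.0059], 'tool_pos': [0.4369, -0.1903, 0.0587], 'tool_rot': [1.9753, 0.4456, -1.9736], 'contact_force': [-1.87, 0.899, 7.2798], 'wrist_torque': [0.1244, 0.2247, 0.0172], 'opening': 0.0448}
```

drive_tool(commands="1 0.08 0 0 0; 1 0.15 0 0 0; 1 0.15 0 0 0; 1 0.15 0 0 0")

```text
t: 6.4
tool_pos: [0.4379, -0.1904, 0.0583]
tool_rot: [1.975, 0.448, -1.975]
contact_force: [-14.7, 10.7, 40.3]
opening: 0.045
```

drive_tool(commands="1 0 0 0 0; 1 0 0 0 0; 1 0 0 0 0; 1 0 0 0 0; 1 0 0 0 0; 1 0 0 0 0; 1 0 0 0 0; 1 0 0 0 0")

```text
t: 7.07
tool_pos: [0.4379, -0.1904, 0.0583]
tool_rot: [1.975, 0.448, -1.975]
contact_force: [-14.9, 9.6, 40.6]
opening: 0.0449
```

Run:
```python
from h import *
from m import blobs
st(); im,d,ci=grab("wrist"); cv2.imwrite("pics/w5.png",im)
for m,s,c in blobs(im,(50,120,60),(80,255,255),50):
    v,u=np.where(m&(d>0)); P=world(ci,np.c_[u,v],d[v,u]); print(s,np.percentile(P[:,2],[5,50,95]))
```

```text
{'t': 7.0667, 'q': [-0.5665, -0.1274, 2.0935, 0.0005, 1.1761, 0.5589], 'dq': [0.0, 0.0, 0.001, -0.0007, -0.0, 0.0002], 'effort': [-1.4656, -12.0066, -23.0441, -0.1357, -5.5162, 0.0066], 'tool_pos': [0.4379, -0.1904, 0.0583], 'tool_rot': [1.9748, 0.4478, -1.975], 'contact_force': [-14.9281, 9.5508, 40.6406], 'wrist_torque': [1.9998, 2.9588, -0.0127], 'opening': 0.0449}
[ 265  184   81   89 1999] [0.01258629 0.01452594 0.01559742]
[ 222  193   34   79 1300] [0.01326039 0.01463594 0.0158485 ]
```

View pics/w5.png

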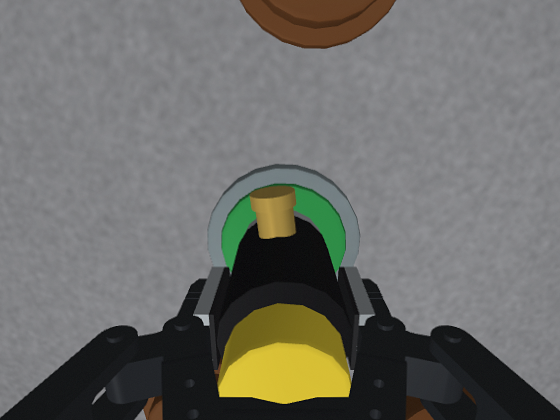

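The plate top measures 0.0145, about 12 mm below its raised height, and the force jumped to 40 N, so it is on the stop. I'll ease off a little and hold.

drive_tool(commands="1 -0.05 0 0 0; 1 -0.05 0 0 0; 1 -0.05 0 0 0; 1 -0.05 0 0 0; 1 -0.05 0 0 0; 1 -0.05 0 0 0; 1 -0.05 0 0 0; 1 -0.05 0 0 0")

```text
t: 7.78
tool_pos: [0.4375, -0.1904, 0.0584]
tool_rot: [1.975, 0.447, -1.974]
contact_force: [-10.6, 6.8, 28.2]
opening: 0.0452
```

drive_tool(commands="1 -0.1 0 0 0; 1 -0.3 0 0 0; 1 -0.7 0 0 0; 1 -1.2 0 0 0; 1 -1.9 0 0 0; 1 -2.6 0 0 0; 1 -3.3 0 0 0; 1 -3.9 0 0 0")

```text
t: 8.45
tool_pos: [0.4356, -0.1894, 0.2099]
tool_rot: [1.975, 0.448, -1.976]
contact_force: [1.3, -0.4, -3.9]
opening: 0.0449
```

drive_tool(commands="1 -0.4 0 0 0; 1 -0.5 0 0 0; 1 -0.5 0 0 0; 1 -0.5 0 0 0")

```text
t: 8.78
tool_pos: [0.4353, -0.1893, 0.2273]
tool_rot: [1.974, 0.449, -1.978]
contact_force: [-0.6, 0.5, -4.5]
opening: 0.0445
```

Run:
```python
from h import *
st(); togo([.470,.155,.24])
im,d,ci=grab("side"); cv2.imwrite("pics/s6.png",im)
im,d,ci=grab("wrist"); cv2.imwrite("pics/w6.png",im)
```

```text
{'t': 8.7833, 'q': [-0.5672, -0.3157, 1.9538, 0.0001, 1.5065, 0.5589], 'dq': [0.0002, 0.0114, 0.0202, -0.0001, 0.0008, -0.0005], 'effort': [0.0059, -26.7789, -41.2643, 0.0011, -0.0217, -0.0], 'tool_pos': [0.4353, -0.1893, 0.2273], 'tool_rot': [1.9737, 0.449, -1.9778], 'contact_force': [-0.6165, 0.533, -4.4531], 'wrist_torque': [0.0166, -0.035, -0.0299], 'opening': 0.0445}
shift units [-0.305 -7.398 -4.485]
```

View pics/s6.png

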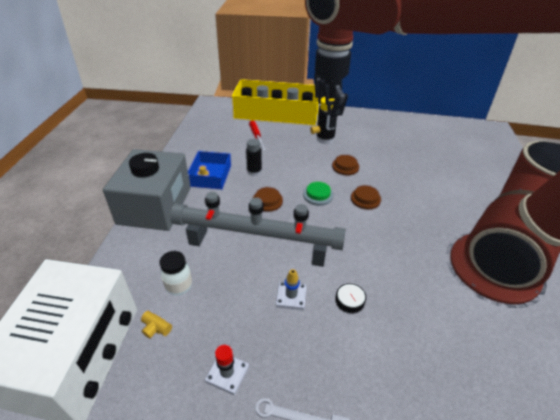

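View pics/w6.png

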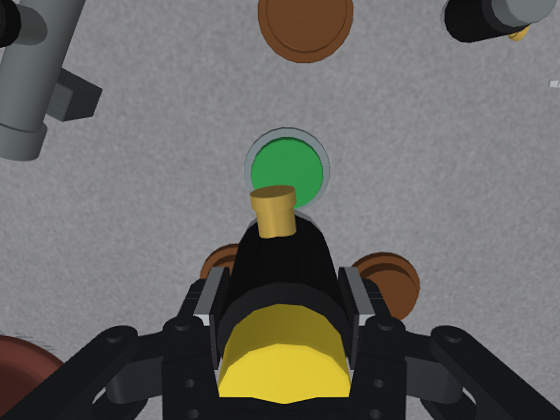

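The regulator is upright and seated in the grip as before, and the plate has sprung back. The foot is about 0.185 up, against 0.145 for the pipe caps. I'll cross the pipe slightly higher and stop short of the nozzle to look at it.

drive_tool(commands="1 -0.2 -0.3 -0.1 0; 1 -0.3 -0.9 -0.3 0; 1 -0.35 -1.7 -0.6 0; 1 -0.35 -2.5 -0.9 0; 1 -0.35 -3.3 -1.1 0; 1 -0.35 -4.1 -1.4 0; 1 -0.35 -4.9 -1.7 0; 1 -0.35 -5.6 -1.9 0")

```text
t: 9.55
tool_pos: [0.4072, 0.0476, 0.2427]
tool_rot: [1.974, 0.449, -1.976]
contact_force: [0.5, -0.5, -4.3]
opening: 0.0448
```

drive_tool(commands="1 0 -0.7 -0.2 0; 1 0 -1.2 -0.4 0; 1 0 -1.6 -0.6 0; 1 0 -1.75 -0.6 0; 1 0 -1.75 -0.6 0; 1 0 -1.75 -0.6 0; 1 0 -1.75 -0.6 0; 1 0 -1.75 -0.6 0")

```text
t: 10.22
tool_pos: [0.3999, 0.1178, 0.2432]
tool_rot: [1.975, 0.445, -1.976]
contact_force: [0.1, -0.5, -4.9]
opening: 0.0449
```

Run:
```python
from h import *
from m import blobs
import pickle
st(); im,d,ci=grab("wrist"); cv2.imwrite("pics/w7.png",im); np.savez("w7.npz",im=im,d=d); pickle.dump(ci,open("w7.pkl","wb"))
v,u=np.where(d>0); P=world(ci,np.c_[u,v],d[v,u])
k=(np.hypot(P[:,0]-.47,P[:,1]-.155)<.025)&(abs(P[:,2]-.087)<.006); q=P[k]
print(k.sum(), np.median(q,0), (q.min(0)+q.max(0))/2, np.ptp(q,axis=0), "px",u[k].mean(),v[k].mean())
```

```text
{'t': 10.2167, 'q': [0.1077, -0.4886, 2.0531, -0.0003, 1.5774, 1.2353], 'dq': [-0.0035, 0.0012, -0.0017, 0.0027, -0.0037, 0.0002], 'effort': [0.2684, -18.9194, -40.3632, 0.011, 0.0094, -0.002], 'tool_pos': [0.3999, 0.1178, 0.2432], 'tool_rot': [1.9754, 0.4449, -1.9761], 'contact_force': [0.0937, -0.5381, -4.9087], 'wrist_torque': [0.0611, -0.0095, -0.0441], 'opening': 0.0449}
398 [0.47004089 0.15775114 0.08664431] [0.4699024  0.15778939 0.08526034] [0.01673896 0.01701827 0.00847302] px 276.7185929648241 85.67336683417085
```

View pics/w7.png

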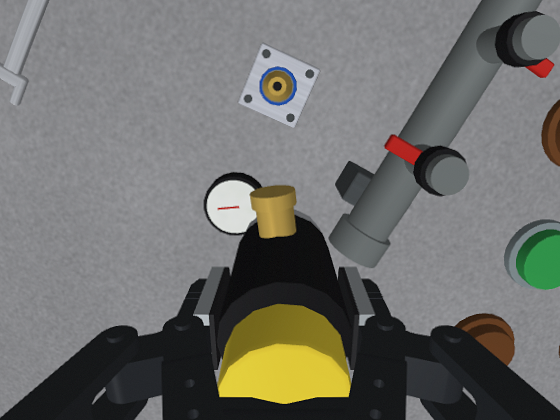

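The wrist view shows the nozzle tip hole at (277,86), with its blue ring and square base, to the left of the pipe. Depth puts it at (0.470,0.158,0.087). I'll check it by ray and move over it at the same height.

drive_tool(commands="1 0 0 -0.3 0; 1 0 -0.05 -0.8 0; 1 0 -0.1 -1.4 0; 1 0 -0.15 -1.8 0; 1 0 -0.15 -2 0; 1 0.2 -0.15 -2 0; 1 0.5 -0.15 -2 0; 1 0.9 -0.15 -2 0")

```text
t: 10.93
tool_pos: [0.4694, 0.1579, 0.207]
tool_rot: [1.976, 0.446, -1.974]
contact_force: [-0.3, 0.2, -5.1]
opening: 0.0448
```

drive_tool(commands="1 0.4 0 0 0; 1 0.8 0 0 0; 1 1.1 0 0 0; 1 1.2 0 0 0; 1 1.2 0 0 0; 1 1.2 0 0 0; 1 1.2 0 0 0")

```text
t: 11.52
tool_pos: [0.4702, 0.1585, 0.1605]
tool_rot: [1.977, 0.446, -1.973]
contact_force: [0.3, -0.5, -4.6]
opening: 0.0445
```

Run:
```python
from h import *
import pickle
ci=pickle.load(open("w7.pkl","rb")); print(plane(ci,[[277,86]],.088))
st(); M=togo([.470,.1577,.1405]); print(M[:,0])
for n in ("side","scene","wrist"):
    im,d,ci=grab(n); cv2.imwrite(f"pics/{n}8.png",im); np.savez(n+"8.npz",im=im,d=d); pickle.dump(ci,open(n+"8.pkl","wb"))
a=cv2.imread("pics/side8.png")[150:330,200:400]; b=cv2.imread("pics/scene8.png")[60:240,200:400]
cv2.imwrite("pics/c8.png",cv2.resize(np.hstack([a,b]),None,fx=2,fy=2,interpolation=cv2.INTER_CUBIC))
```

```text
[[0.47000595 0.15739253 0.088     ]]
{'t': 11.5167, 'q': [0.175, -0.2095, 1.9805, -0.0, 1.3686, 1.3011], 'dq': [0.002, 0.0003, -0.01, -0.0026, -0.0007, -0.0015], 'effort': [-0.0211, -28.2572, -37.5807, -0.0013, 0.0249, -0.0004], 'tool_pos': [0.4702, 0.1585, 0.1605], 'tool_rot': [1.977, 0.4464, -1.9728], 'contact_force': [0.2951, -0.5299, -4.619], 'wrist_torque': [-0.0466, 0.0111, 0.0125], 'opening': 0.0445}
shift units [0.501 0.015 0.013]
[ 2.05439038e-03  3.53623403e-04 -9.99997827e-01]
```

View pics/c8.png

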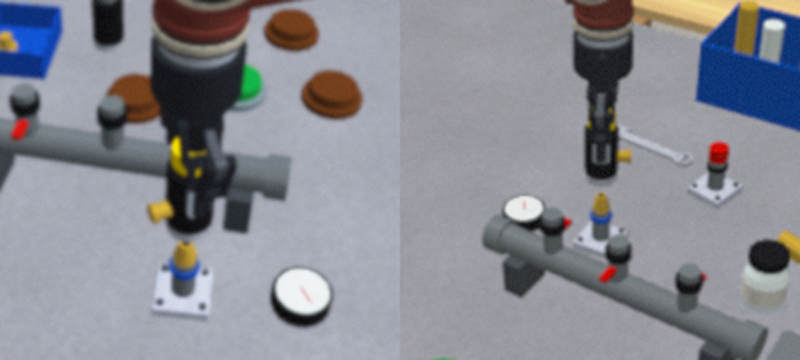

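Both views show the regulator upright above the nozzle. I'll check the lateral offset of the foot against the tip in each fixed camera, and the foot height.

Run:
```python
from h import *
import pickle
for n in ("side","scene"):
    z=np.load(n+"8.npz"); im,d=z["im"],z["d"]; ci=pickle.load(open(n+"8.pkl","rb")); T=np.array(ci["T"])
    v,u=np.where(d>0); P=world(ci,np.c_[u,v],d[v,u]); r=np.hypot(P[:,0]-.47,P[:,1]-.1577)
    o=T[:3,3]; f=np.array([.47,.1577])-o[:2]; f/=np.linalg.norm(f); lat=np.array([-f[1],f[0]])
    L=(P[:,:2]-[.47,.1577])@lat
    for name,a,b,rr in (("brass",.066,.092,.03),("post",.02,.05,.03),("foot",.105,.128,.035),("body",.128,.15,.035)):
        k=(P[:,2]>a)&(P[:,2]<b)&(r<rr)
        # per row mid
        ms=[(L[k&(v==row)].min()+L[k&(v==row)].max())/2 for row in np.unique(v[k]) if (k&(v==row)).sum()>3]
        ws=[np.ptp(L[k&(v==row)]) for row in np.unique(v[k]) if (k&(v==row)).sum()>3]
        print(n,name,k.sum(),"lat mm",np.round(np.array(ms)*1e3,1),"w",np.round(np.array(ws)*1e3,0),"zmin/max",P[k][:,2].min().round(4) if k.any() else 0,P[k][:,2].max().round(4) if k.any() else 0)
    k=(r<.03)&(P[:,2]>.06)&(P[:,2]<.16); h,_=np.histogram(P[k][:,2],np.arange(.06,.162,.004)); print(h, lat.round(2))
```

```text
side brass 118 lat mm [ 0.8  0.7  0.6  0.4  0.3  1.2  1.1  1.  -0.2  0.7  0.6 -0.6] w [12. 16. 16. 20. 20. 22. 22. 22. 20. 18. 14.  8.] zmin/max 0.0664 0.0897
side post 93 lat mm [ 0.7  0.6  0.4  0.3  0.1 -0.  -0.1 -0.3 -1.4] w [25. 25. 25. 25. 25. 21. 21. 17. 10.] zmin/max 0.0207 0.0496
side foot 77 lat mm [-1.2 -2.3 -1.4 -1.5 -1.7 -2.8 -2.9] w [40. 38. 36. 32. 28. 23. 15.] zmin/max 0.1174 0.128
side body 163 lat mm [-0.7  1.  -1.6 -1.8 -1.9 -2.  -2.1 -4.1 -2.4] w [43. 46. 41. 42. 38. 34. 30. 26. 19.] zmin/max 0.1281 0.1499
[24 15 19 19 21 21 22  9  0  0  0  0  0  0 17 29 31 20 27 37 26 34 32 32
 36] [1.   0.07]
scene brass 68 lat mm [1.  2.4 1.  0.9 0.9 0.8 0.8 0.8 0.8 0.7] w [ 8. 11. 14. 14. 20. 20. 20. 20. 20. 14.] zmin/max 0.0662 0.0914
scene post 64 lat mm [ 2.   1.9  2.   1.9  1.9  0.4 -2.5] w [23. 23. 23. 23. 23. 20. 14.] zmin/max 0.0202 0.049
scene foot 46 lat mm [1.2 1.2 1.1 1.1] w [41. 36. 30. 19.] zmin/max 0.1175 0.1277
scene body 106 lat mm [-26.9   1.4   1.4   1.4   1.3   1.3   1.3  -0.1   2.5] w [11. 40. 40. 41. 41. 41. 35. 32. 27.] zmin/max 0.128 0.1497
[13 11  9 11 17  4 17  5  0  0  0  0  0  0 13 16 17 17 22 16 16 21 28 20
 18] [-0.88 -0.48]
```

The foot is at about 0.1175, matching the arm reading. The side camera suggests the regulator is about 2 mm short in x, while the scene camera sees it centred. I'll apply a ~1.5 mm correction and lower the last 20 mm.

drive_tool(commands="1 0.1 0.04 -0.02 0; 1 0.2 0.04 -0.02 0; 1 0.3 0.04 -0.02 0; 1 0.4 0.04 -0.02 0; 1 0.5 0.04 -0.02 0; 1 0.5 0.04 -0.02 0; 1 0.5 0.04 -0.02 0; 1 0.5 0.04 -0.02 0")

```text
t: 12.33
tool_pos: [0.471, 0.1574, 0.1393]
tool_rot: [1.975, 0.447, -1.975]
contact_force: [0.0, 0.1, -4.2]
opening: 0.0447
```

drive_tool(commands="1 0 0 0 0; 1 0 0 0 0; 1 0 0 0 0; 1 0 0 0 0")

```text
t: 12.67
tool_pos: [0.471, 0.1574, 0.1395]
tool_rot: [1.975, 0.447, -1.974]
contact_force: [1.0, 0.1, -4.3]
opening: 0.0448
```

Run:
```python
from h import *
st(); togo([.4703,.157,.1405])
for n in ("side","scene"):
    im,d,ci=grab(n); cv2.imwrite(f"pics/{n}9.png",im); T=np.array(ci["T"])
    v,u=np.where(d>0); P=world(ci,np.c_[u,v],d[v,u]); r=np.hypot(P[:,0]-.47,P[:,1]-.1577)
    o=T[:3,3]; f=np.array([.47,.1577])-o[:2]; f/=np.linalg.norm(f); lat=np.array([-f[1],f[0]])
    L=(P[:,:2]-[.47,.1577])@lat
    for name,a,b in (("brass",.066,.0915),("post",.02,.05),("foot",.094,.108),("body",.108,.12)):
        k=(P[:,2]>a)&(P[:,2]<b)&(r<.03)
        ms=[(L[k&(v==row)].min()+L[k&(v==row)].max())/2 for row in np.unique(v[k]) if (k&(v==row)).sum()>3]
        print(n,name,np.round(np.array(ms)*1e3,1), P[k][:,2].min().round(4),P[k][:,2].max().round(4))
a=cv2.imread("pics/side9.png")[150:330,200:400]; b=cv2.imread("pics/scene9.png")[60:240,200:400]
cv2.imwrite("pics/c9.png",cv2.resize(np.hstack([a,b]),None,fx=2,fy=2,interpolation=cv2.INTER_CUBIC))
```

```text
{'t': 12.6667, 'q': [0.1725, -0.1855, 1.9966, 0.0, 1.3302, 1.2984], 'dq': [0.0019, 0.0015, -0.0006, -0.0022, -0.0024, 0.0005], 'effort': [0.0006, -29.2734, -37.7334, 0.0009, -0.0001, 0.0], 'tool_pos': [0.471, 0.1574, 0.1395], 'tool_rot': [1.9752, 0.4466, -1.9745], 'contact_force': [1.0164, 0.1474, -4.2838], 'wrist_torque': [-0.0159, -0.0058, 0.0572], 'opening': 0.0448}
shift units [-0.025  0.001  0.021]
side brass [ 1.1  1.  -0.2 -1.4 -0.5 -0.6] 0.0667 0.0808
side post [ 0.7  0.6  0.4  0.3  0.1 -0.  -0.1 -0.3 -0.4] 0.0203 0.0499
side foot [-1.  -1.2 -0.2 -1.4 -1.5 -1.6 -1.8] 0.096 0.108
side body [-0.6 -0.7 -1.8 -1.  -1.1 -2.2 -1.4] 0.1082 0.1199
scene brass [0.9 0.9 0.8 0.8 0.8 0.7] 0.0668 0.0871
scene post [2.  1.9 1.9 1.9 1.9 1.8 1.8 0.3] 0.0204 0.0497
scene foot [1.1 2.4 1.  1.  0.9] 0.0954 0.1079
scene body [1.1 1.1 1.1 2.5 3.7] 0.1088 0.1198
```

View pics/c9.png

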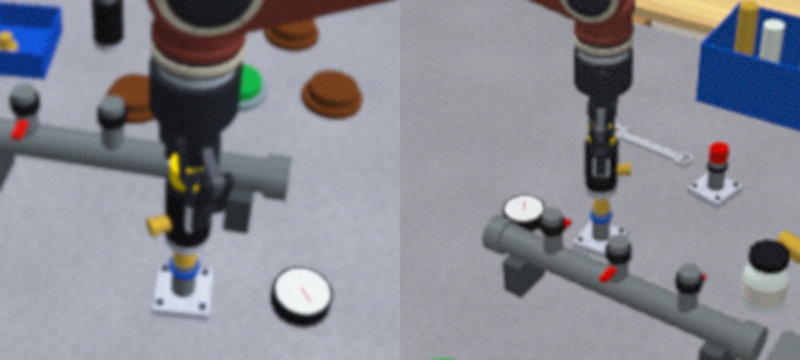

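Foot and tip line up to within about 1.5 mm in both views, with a gap of about 8.5–9 mm. I'll do a final 1 mm raise and settle.

drive_tool(commands="1 -0.03 0 -0.01 0; 1 -0.03 0 -0.01 0; 1 -0.03 0 -0.01 0; 1 -0.03 0 -0.01 0; 1 -0.03 0 -0.01 0; 1 -0.03 0 -0.01 0; 1 -0.03 0 -0.01 0; 1 -0.03 0 -0.01 0")

```text
t: 13.43
tool_pos: [0.4713, 0.1575, 0.1405]
tool_rot: [1.975, 0.447, -1.975]
contact_force: [-0.5, -0.8, -3.5]
opening: 0.0448
```

Run:
```python
from h import *
st(); print(ctrl.finish_job())
```

```text
{'t': 13.4333, 'q': [0.1727, -0.1856, 1.9949, 0.0, 1.3323, 1.2987], 'dq': [0.0001, -0.0007, 0.0003, -0.0007, -0.0017, -0.001], 'effort': [0.0002, -29.2937, -37.7458, 0.0008, 0.0023, 0.0], 'tool_pos': [0.4713, 0.1575, 0.1405], 'tool_rot': [1.9749, 0.4466, -1.9749], 'contact_force': [-0.497, -0.7614, -3.5361], 'wrist_torque': [0.033, 0.0093, 0.0104], 'opening': 0.0448}
the job is handed in; nothing more can be done
None
```

The job is handed in at t = 13.4 s. The regulator is upright in the gripper, with its foot about 1 cm above the brass nozzle tip.

- **Press:** I gripped the yellow-knobbed regulator and pressed its foot on the green plate for about 1.4 s. The plate was on its stop: its top measured 0.0145 m, about 12 mm below its raised height. The force through the regulator peaked at about 40 N, more than I intended, so I eased it to 28 N for the second half of the hold.
- **Carry:** I lifted it over the pipe with the foot about 0.2 m up, against 0.145 m for the pipe's caps. I saw no sign of contact with the pipe or nozzle, and nothing else in view had moved.
- **Final checks:** The last reading puts the tool at (0.471, 0.158, 0.1405), so the foot is at about 0.098 m, and it was still. The nozzle tip was measured at (0.470, 0.1575, 0.088).
- **Where the checks disagreed:** Before the last 1 mm adjustment, the scene camera had the foot centred over the tip. The side camera had it about 1 to 1.5 mm short in x. I nudged it only partway and took no picture after that.

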